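# Fit the roller rotor to the irrigation pump

### The job

Lift the blue dust cover off the irrigation pump by its black knob and set it down, without dropping it, right side up in the middle of the teal mat. Then take the roller rotor from its white parking ring by the orange grip, turn it until the splines of its stem mesh with the cross-shaped brass drive in the pump's well, and slide it fully home against the ejector spring. Finish while still holding the rotor and pressing it home - do not let go - and leave the bottle, the jar and the bowl where they stand.

Things in the scene. Friction and masses are not known exactly. Their poses are not given: they have to be found in the camera images.
- lid_knob (a point): Grip point of the loose blue dust cover that starts on the collar of the pump's well (not clipped). The black knob is an upright cylinder, 20 mm in diameter, 38 mm tall; this point is on its axis, 17 mm below its top, 21 mm above the cover's plate and 33 mm above the cover's underside, on which it stands when set down. z up.
- lid: The same dust cover, about 0.13 kg: origin at the centre of its underside. Its plate is 106 mm in diameter and 6 mm thick; the plug under it, 80 mm in diameter, reaches 6 mm down into the collar.
- mat: Flat fixed square teal mat, 170 x 170 mm, 3 mm thick, on the trolley top to the robot's left or right; origin at the centre of its underside, on the trolley top.
- rotor_grip (a point): Centre of the orange grip of the roller rotor, which starts loose and upright, at any yaw, on a fixed white parking ring (30 mm tall, 60 mm in diameter) at the robot's left or right. The grip is a fin 44 mm long (along x), 12 mm thick (along y), 42 mm tall (z); this point is 21 mm above the rotor's white disc and 43 mm above the disc's underside, its seating face.
- rotor: The same rotor, about 0.15 kg: origin at the centre of the seating face. Disc 76 mm in diameter, 22 mm thick. Below it a cross-shaped stem 22 mm long: four splines along the rotor's x and y (in line with the grip and square to it, below the four dark marks), 28 mm across, 6 mm thick; the last 5 mm taper to 23 mm across, 3 mm thick. It meshes in any of four quarter turns.
- drive_socket (a point): The drive on the well's axis: four brass blocks (35 mm square in all) with a cross-shaped slot between them, 9 mm wide, along this point's x and y, at any yaw; gearing holds it stiffly (0.25 N m). The point is level with the pump's flat top, where the disc seats: rotor home = grip centre 43 mm above it. Block tops are 2 mm below it: a stem not meshed stops 20 mm too high.
- eject_pin (a joint): Travel (m) of the red ejector pin in the middle of the drive: 0 up, 0.008 with the rotor home. The stem meets it 8 mm before home; it begins to yield at 3 N and takes 9 N with the rotor home, and lifts the rotor 8 mm again if it is let go.
- pump: The fixed cream irrigation pump, 200 (x) x 230 (y) x 85 mm tall; origin at the centre of its underside, on the trolley top. The well's axis is 20 mm from its centre towards the pump's -x. The grey collar round the well is 100 mm in diameter outside, 88 mm inside, and stands 12 mm above the flat top.
- bottle: White disinfectant bottle with blue cap, 60 mm in diameter, 150 mm tall, standing loose; origin at the centre of its foot. Leave alone.
- jar: Pale specimen jar with yellow cap, 56 mm in diameter, 65 mm tall, standing loose; origin at the centre of its foot. Leave alone.
- bowl: Small metal bowl, 80 mm in diameter, 35 mm tall, standing loose between the robot and the pump; origin at the centre of its foot. Leave alone.
Things that resemble listed ones, but are neither listed nor needed, are in the scene too. Of the things like the lid, leave any that is green or pink; of the rest the larger one is meant.

How it is judged (in metres and radians):
On the way, in this order (a step that is already met when the one before it is completed fails the run):
1. the dust cover lies right side up on the teal mat, let go (horizontal distance between lid_knob and mat below 0.06 m and height (world z) of lid_knob between 0.031 and 0.041 m and angle between lid_knob's own z axis and vertical below 0.1 rad and contact force between the fingers and lid below 0.1 N), for 0.2 s.
2. the rotor is meshed, fully home and pressed (z of rotor_grip in the frame of drive_socket below 0.0455 m and horizontal distance between rotor_grip and drive_socket below 0.005 m and angle between rotor_grip's own z axis and vertical below 0.06 rad and contact force between rotor and pump above 4 N and contact force between the fingers and rotor above 2 N), for 0.3 s.
At the end, for the whole second after the job is handed in: Cover flat, right side up and let go on the mat (centres within 60 mm); rotor meshed, within 2.5 mm of home, 5 mm of the axis, 0.06 rad of upright, bearing on the pump with over 4 N, fingers still on it (over 2 N); bottle, jar and bowl within 30 mm of their places and upright (all of step 1 and all of step 2 and distance of each of bottle, jar, bowl from where it was at the start of the episode below 0.03 m and angle between each of bottle, jar, bowl's own z axis and vertical below 0.3 rad); the arm keeps its last pose, push and grip.
It fails at once if the dust cover was dropped or thrown (linear speed of lid above 0.6 m/s and contact force between the fingers and lid below 0.1 N).
It fails at once if the bottle, the jar or the bowl was pushed away or tipped (not (distance of each of bottle, jar, bowl from where it was at the start of the episode below 0.03 m and angle between each of bottle, jar, bowl's own z axis and vertical below 0.3 rad)).
It also fails if it takes over 72 s, if anything falls off the work surface, if the arm or the gripper's body presses on something with over 40 N, if the wrist force passes 120 N, or if a joint passes its speed limit or range.

### The arm

A 7-joint arm with a two-finger parallel gripper is mounted at the origin on the work surface. World frame = base frame: x ahead of the robot, y to its left, z up, the work surface at z = 0. Lengths are in mm, angles in rad, forces in N, time in s.
With the tool pointing down it reaches from about 400 to 750 mm from the base axis. Payload 19.5 kg.
Tool frame: the origin (TCP) lies midway between the tips of the shut fingers; the grasp point (between the pads) lies behind it (robot.hold_point_z is the z of the grasp point in the tool frame, in mm); z points along the fingers, y is the direction in which the jaws open and shut (so a half turn about z gives the same grasp; the last joint's range is limited). The gripper opens to 85 mm and grips with 20 to 120 N. Pads are 22 mm wide; open, the fingers measure 114 mm over their backs; the gripper's body (76 mm by 85 mm) begins 54 mm behind the grasp point. The pads swing forward as they close: fully open they stand 13 mm farther back than shut.
Start: joints at [1.192, 0.707, -0.028, 1.485, 0.022, 0.951, -0.075], TCP at [190.011, -542.67, 231.268] pointing down, gripper open.
Joint ranges: [-2.71, 2.71], [-0.32, 2.16], [-1.57, 1.52], [0, 2.45], [-1.46, 4.6], [0, 2.02], [-2.83, 2.83]. Speed limits (rad/s): [1.89, 1.89, 2.57, 2.57, 3.01, 3.01, 3.01].

### API

Orientations are given as a unit quaternion [w, x, y, z].
In Python, from station import sensors, camera, robot gives the robot as it stands. The module is installed in compiled form; this text tells all that it offers.
- The arm moves only by the tool play_rows, never from a script. Its argument "targets" is one flat list of numbers, 7 for each row, row after row: the turn, a rotation vector about the world's x, y, z in degrees, then the shift along the world's x, y, z in cm, then the opening, from 0 (shut) to 1 (fully open). In form: [ax, ay, az, x, y, z, jaw, ax, ay, az, x, y, z, jaw, ...]. A call has 1 to 5 rows; each row is the pose to reach, as a shift and turn from the pose commanded when the call began; what a row does not reach only later rows make up. A row lasts 1/10 s, in which the tool goes at most 50 mm and 8.59 degrees, less where a joint would pass 70% of its speed; a pose out of reach is approached as far as the arm can. A call with a gripper value outside its range is refused whole. The fingers move at their own pace and stop on an object; "squeeze" is the grip in N (left out, the last holds). Time passes only in rows, so rows that repeat a pose let the fingers close. It gives the time, the measured TCP pose, the force and the opening at its end, in the units of the state.
- sensors.state(): the state, without advancing time (a new reading comes with each control period).
- camera(name): name is "side" or "top"; returns a dict with "color" (420x560x3 uint8, red, green, blue), "fx", "fy", "cx", "cy" (pixels), "R" (3x3) and "t" (3): a world point X has camera coordinates R X + t. Camera axes: x right, y down, z forward; pixel columns grow to the right and rows downward; lengths in mm; the calibration is good to about 2 mm. A picture is of the moment at which its call begins. There is no depth.
- robot.job_done(): hands the job in, once; it reports no verdict.
The state is a dict: "clock": time; "joint_pos": joint angles; "joint_velocities": joint speeds; "joint_torque": joint torques, N m; "eef_pos": TCP position; "orientation": TCP orientation; "contact_force": force on the tool from outside, world axes, zero at the start; "torque": the same for the moment, N m; "opening": opening from 0.0 (shut) to 1.0 (fully open).
Only numpy, scipy, OpenCV 4.12 (cv2) and the standard library are available. Lean on these libraries where they do the work, as an engineer would, in place of code of your own. Each camera call takes 0.05 s, during which the arm holds its last target. There are 200 camera calls.

## Working session

There is one attempt and no reset: what is moved stays moved. The work goes in short steps, Python scripts to look and compute and a tool call to move; the robot and the scene stay as the last step left them, time stands still between calls to the robot, and variables do not carry over. Pictures are saved under pics/ and viewed, about 8 in all and at most 12, crops included, and the job is handed in when it is done.

Besides the shell and the picture viewer there is one more tool, called after "Call:" in YAML: its name, and indented under it one key for each argument. play_rows: Moves the arm, as the interface text tells. Its arguments: {"type":"object","properties":{"targets":{"type":"array","items":{"type":"number"}},"squeeze":{"type":"number"}},"required":["targets"]}

```bash
mkdir -p pics; cat > h.py <<'E'
import numpy as np, cv2
from station import sensors, camera, robot
def save(c,n): cv2.imwrite(f"pics/{n}.png", c["color"][:,:,::-1])
def ray(c,u,v,z):
    R=np.array(c["R"]);t=np.array(c["t"]);o=-R.T@t
    d=R.T@np.array([(u-c["cx"])/c["fx"],(v-c["cy"])/c["fy"],1]); return o+d*(z-o[2])/d[2]
def proj(c,X):
    p=np.array(c["R"])@np.array(X)+np.array(c["t"]); return np.array([c["fx"]*p[0]/p[2]+c["cx"],c["fy"]*p[1]/p[2]+c["cy"]])
E
python3 - <<'E'
from h import *
import pickle
a=camera("top");b=camera("side");save(a,"top0");save(b,"side0")
pickle.dump((a,b),open("c0.pkl","wb"))
for c in(a,b): print(c["fx"],c["cx"],c["cy"],-np.array(c["R"]).T@np.array(c["t"]),np.round(c["R"],2).tolist())
print(sensors.state(),robot.hold_point_z)
E
```

```text
391.49852529831986 282.5304631986986 204.27611231709204 [489.50283062 -10.6673426  977.17084083] [[-0.01, -1.0, 0.0], [-0.99, 0.01, -0.11], [0.11, -0.01, -0.99]]
511.16033399692134 278.6333757562562 210.31908675990033 [282.40435048 869.18287606 911.32267412] [[-0.93, -0.36, 0.02], [-0.25, 0.61, -0.75], [0.26, -0.71, -0.66]]
{'clock': 0.1, 'joint_pos': array([ 1.19227293,  0.70703457, -0.0276594 ,  1.48497787,  0.02195158,
        0.95087892, -0.07547816]), 'joint_velocities': array([-1.05378092e-03, -2.56221721e-03, -8.68146980e-04, -1.82190707e-03,
        1.28932869e-03, -3.07295809e-06,  1.90211907e-04]), 'joint_torque': array([ 2.72275363e-03, -8.84296274e+01,  1.23692639e+00, -2.36459953e+01,
        1.71754416e-02,  4.81365671e-03,  3.48810261e-05]), 'eef_pos': array([ 189.98224259, -542.44803417,  230.87133203]), 'orientation': array([-4.95960083e-04,  9.85849961e-01,  1.67629365e-01, -6.57469887e-05]), 'contact_force': array([0.46340474, 0.12799012, 0.09832064]), 'torque': array([-0.03181049, -0.03495004, -0.04490998]), 'opening': 0.9973955298912194} -18.700000000000003
```

View pics/top0.png

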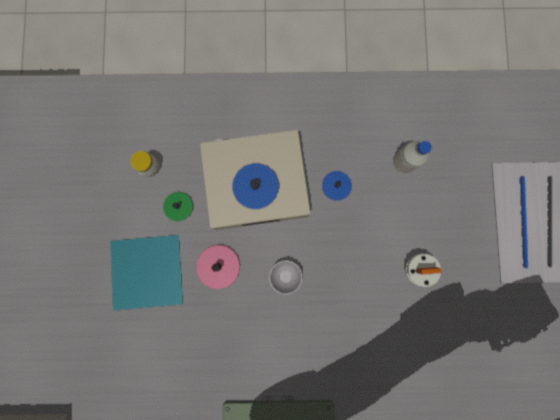

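View pics/side0.png

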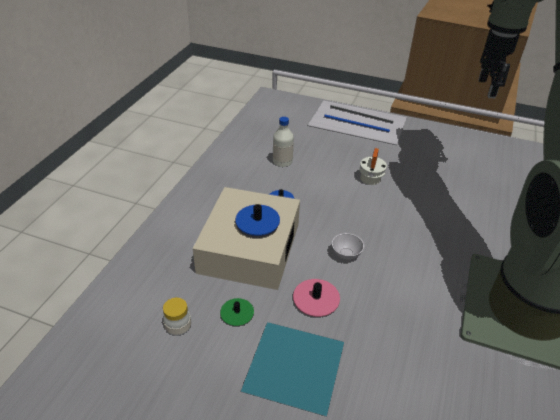

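The top view shows what could be mistaken for the lid: large blue on the pump (256,185), small blue (337,185), pink (218,267) and green (178,206). I choose the large blue one. The rotor is at (424,270), the mat at (146,272), the bowl at (286,277), the bottle at (415,154) and the jar at (142,162). The side view agrees: lid at (258,220), rotor at (373,168).

```bash
cat >> h.py <<'E'
def blobs(c,lo,hi,amin=30):
    m=cv2.inRange(cv2.cvtColor(c["color"],cv2.COLOR_RGB2HSV),lo,hi)
    k,_=cv2.findContours(m,cv2.RETR_EXTERNAL,cv2.CHAIN_APPROX_NONE)
    return sorted([x for x in k if cv2.contourArea(x)>=amin],key=cv2.contourArea)[::-1]
def wpts(c,k,z): return np.array([ray(c,u,v,z)[:2] for u,v in k.reshape(-1,2)],np.float32)
E
python3 - <<'E'
from h import *
import pickle
a,b=pickle.load(open("c0.pkl","rb"))
for n,c in(("top",a),("side",b)):
    print(n)
    k=[x for x in blobs(c,(105,150,60),(125,255,255))]
    for x in k[:3]:
        h=cv2.convexHull(x); w=wpts(c,h,103); print(" blue",h.mean(0).round(),cv2.minEnclosingCircle(w))
    k=blobs(c,(85,100,50),(100,255,255))[0]; print(" mat",cv2.minAreaRect(wpts(c,k,3)))
    for k in blobs(c,(5,150,80),(18,255,255),10)[:3]:
        print(" orange",k.reshape(-1,2).mean(0),cv2.contourArea(k),cv2.minAreaRect(wpts(c,k,94)))
    # cream pump top
    for k in blobs(c,(15,20,120),(35,110,255),1000)[:1]: print(" pump",cv2.minAreaRect(wpts(c,cv2.convexHull(k),85)),cv2.boundingRect(k))
u=a["color"][120:330,370:480][:, :,::-1]; 
def cr(c,x,y,w,h,s): return cv2.resize(c["color"][y:y+h,x:x+w,::-1],None,fx=s,fy=s,interpolation=cv2.INTER_CUBIC)
cv2.imwrite("pics/crop1.png",np.hstack([cr(a,395,240,60,60,6),cr(a,206,130,100,100,3.6)]))
E
```

```text
top
 blue [[257. 184.]] ((631.424560546875, 45.77846908569336), 49.918418884277344)
 blue [[336. 184.]] ((629.8222045898438, -137.8370361328125), 31.73778533935547)
 blue [[524. 219.]] ((543.4406127929688, -556.155029296875), 100.00375366210938)
 mat ((437.052734375, 321.5915832519531), (166.40652465820312, 166.78402709960938), 4.31728458404541)
 orange [428.30612245 270.3877551 ] 79.5 ((436.4043884277344, -339.1062316894531), (10.931392669677734, 51.47031784057617), 4.332747459411621)
 pump ((996.7376098632812, -15.762939453125), (1361.9119873046875, 188.10305786132812), 89.39837646484375) (0, 0, 560, 75)
side
 blue [[256. 220.]] ((630.4657592773438, 49.62500762939453), 52.813148498535156)
 blue [[283. 120.]] ((728.8605346679688, -388.13897705078125), 21.116973876953125)
 blue [[352. 122.]] ((523.4407958984375, -462.8421936035156), 98.6657485961914)
 mat ((437.81658935546875, 321.80224609375), (167.93905639648438, 167.62144470214844), 4.310935020446777)
 orange [374.07692308 157.76923077] 43.5 ((433.5027160644531, -316.1180725097656), (10.061659812927246, 90.306396484375), 4.783568382263184)
 pump ((652.1873168945312, 48.31372833251953), (202.25436401367188, 232.19178771972656), 7.329848289489746) (193, 187, 107, 78)
```

View pics/crop1.png

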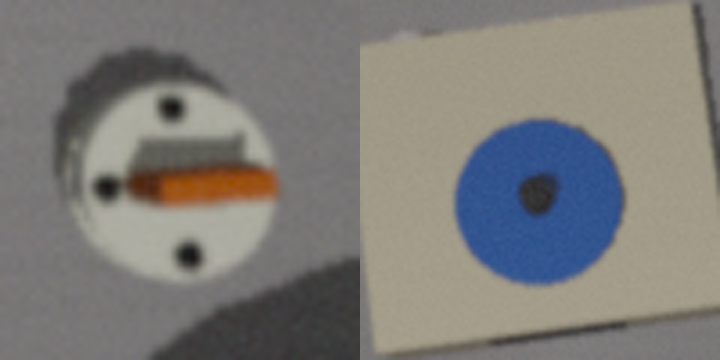

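The crop confirms the choice: the large blue lid with its black knob on the cream pump, and the rotor with its orange fin along about world y. The lid is at about (631,46), the mat at (437,322) and the rotor at about (436,-335). I'm setting out above the lid, turning the jaws to about 6° on the way.

Call:
play_rows:
  targets: [0,0,19.2,11,14.7,0,1,0,0,19.2,11,14.7,0,1,0,0,19.2,11,14.7,0,1,0,0,19.2,11,14.7,0,1,0,0,19.2,11,14.7,0,1]
  squeeze: 40

```text
clock: 0.6
eef_pos: [302.9, -392.2, 231.4]
orientation: [-0.001, 0.943, 0.332, 0.001]
contact_force: [-0.6, -1.1, -0.4]
opening: 1.003
```

Call:
play_rows:
  targets: [0,0,19.2,11,14.7,0,1,0,0,19.2,11,14.7,0,1,0,0,19.2,11,14.7,0,1,0,0,19.2,11,14.7,0,1,0,0,19.2,11,14.7,0,1]

```text
clock: 1.1
eef_pos: [412.4, -245.2, 231.2]
orientation: [-0.0, 0.875, 0.485, 0.001]
contact_force: [-0.5, -0.7, 0.0]
opening: 1.0
```

Call:
play_rows:
  targets: [0,0,19.2,11,14.7,0,1,0,0,19.2,11,14.7,0,1,0,0,19.2,11,14.7,0,1,0,0,19.2,11,14.7,0,1,0,0,19.2,11,14.7,0,1]

```text
clock: 1.6
eef_pos: [521.8, -98.2, 230.8]
orientation: [-0.001, 0.782, 0.624, 0.001]
contact_force: [-0.1, -0.2, -0.3]
opening: 1.004
```

Call:
play_rows:
  targets: [0,0,19.2,11,14.7,0,1,0,0,19.2,11,14.7,0,1,0,0,19.2,11,14.7,0,1,0,0,19.2,11,14.7,0,1,0,0,19.2,11,14.7,0,1]

```text
clock: 2.1
eef_pos: [631.0, 48.5, 230.1]
orientation: [-0.001, 0.667, 0.745, 0.0]
contact_force: [-0.8, -0.7, -0.8]
opening: 1.002
```

Call:
play_rows:
  targets: [0,0,0,0,-0.15,-4,1,0,0,0,0,-0.15,-8,1,0,0,0,0,-0.15,-10.5,1,0,0,0,0,-0.15,-11.8,1,0,0,0,0,-0.15,-11.8,1]

```text
clock: 2.6
eef_pos: [629.5, 42.7, 112.2]
orientation: [-0.001, 0.669, 0.743, -0.001]
contact_force: [-0.0, 0.2, 0.5]
opening: 1.001
```

Call:
play_rows:
  targets: [0,0,0,0,0,0,0.1,0,0,0,0,0,0,0.1,0,0,0,0,0,0,0.1,0,0,0,0,0,0,0.1,0,0,0,0,0,0,0.1]

```text
clock: 3.1
eef_pos: [630.3, 43.9, 113.9]
orientation: [0.0, 0.669, 0.744, 0.0]
contact_force: [-1.1, 0.7, 5.0]
opening: 0.22
```

Call:
play_rows:
  targets: [0,0,0,0,0,0,0.1,0,0,0,0,0,0,0.1,0,0,0,0,0,0,0.1,0,0,0,0,0,0,0.1,0,0,0,0,0,0,0.1]

```text
clock: 3.6
eef_pos: [630.3, 43.9, 113.9]
orientation: [0.0, 0.669, 0.744, 0.0]
contact_force: [-0.9, 0.1, 6.8]
opening: 0.22
```

Call:
play_rows:
  targets: [0,0,0,0,0,1,0.1,0,0,0,0,0,3,0.1,0,0,0,0,0,5,0.1,0,0,0,0,0,7,0.1,0,0,0,0,0,8,0.1]
  squeeze: 60

```text
clock: 4.1
eef_pos: [630.4, 43.9, 195.4]
orientation: [0.001, 0.669, 0.744, 0.001]
contact_force: [0.7, -0.4, -2.5]
opening: 0.211
```

```bash
python3 - <<'E'
from h import *
c=camera("side");save(c,"s1");print(sensors.state()["contact_force"],sensors.state()["eef_pos"])
E
```

```text
[-0.51807149  0.3682298   1.49012939] [630.65662772  43.94648798 196.00238471]
```

View pics/s1.png

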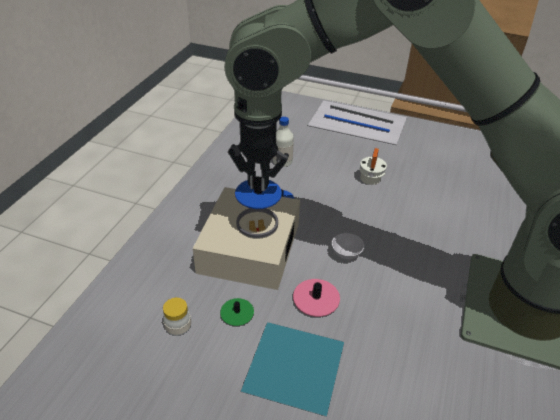

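The picture shows the lid (259,192) lifted level in the fingers and the brass drive visible in the well at (257,225). I'm carrying it to the mat.

Call:
play_rows:
  targets: [0,0,0,-1,1.5,0,0.1,0,0,0,-3,4.3,0,0.1,0,0,0,-5,7.2,0,0.1,0,0,0,-7.2,10.3,0,0.1,0,0,0,-9.4,13.5,0,0.1]

```text
clock: 4.65
eef_pos: [534.8, 179.6, 192.8]
orientation: [-0.0, 0.669, 0.744, -0.0]
contact_force: [0.9, 1.4, -1.7]
opening: 0.212
```

Call:
play_rows:
  targets: [0,0,0,-2.2,3.2,-1,0.1,0,0,0,-4.4,6.4,-3,0.1,0,0,0,-7,10,-5,0.1,0,0,0,-9,13,-7,0.1,0,0,0,-9.9,14.3,-8,0.1]

```text
clock: 5.15
eef_pos: [434.1, 324.4, 111.5]
orientation: [-0.001, 0.667, 0.745, -0.001]
contact_force: [0.8, 0.2, -1.6]
opening: 0.214
```

Call:
play_rows:
  targets: [0,0,0,0,0,-2.5,0.1,0,0,0,0,0,-5,0.1,0,0,0,0,0,-7,0.1,0,0,0,0,0,-8,0.1,0,0,0,0,0,-8,0.1]

```text
clock: 5.65
eef_pos: [436.5, 321.5, 32.2]
orientation: [-0.0, 0.668, 0.744, -0.001]
contact_force: [-0.0, 0.5, -0.8]
opening: 0.215
```

Call:
play_rows:
  targets: [0,0,0,0,0,-0.2,0.1,0,0,0,0,0,-0.4,0.1,0,0,0,0,0,-0.5,0.1,0,0,0,0,0,-0.6,0.1,0,0,0,0,0,-0.6,0.1]

```text
clock: 6.15
eef_pos: [437.1, 321.8, 27.4]
orientation: [-0.0, 0.669, 0.744, 0.0]
contact_force: [0.2, -0.8, -2.3]
opening: 0.213
```

Call:
play_rows:
  targets: [0,0,0,0,0,-0.1,0.1,0,0,0,0,0,-0.15,0.1,0,0,0,0,0,-0.2,0.1,0,0,0,0,0,-0.25,0.1,0,0,0,0,0,-0.25,0.1]

```text
clock: 6.65
eef_pos: [437.0, 321.9, 25.9]
orientation: [0.0, 0.669, 0.744, 0.0]
contact_force: [-5.3, -3.5, 26.1]
opening: 0.21
```

Call:
play_rows:
  targets: [0,0,0,0,0,0.1,0.1,0,0,0,0,0,0.1,0.3,0,0,0,0,0,0.1,0.5,0,0,0,0,0,0.1,0.9,0,0,0,0,0,0.1,1]

```text
clock: 7.15
eef_pos: [437.0, 321.8, 25.7]
orientation: [-0.0, 0.669, 0.744, -0.0]
contact_force: [-0.4, -0.7, 0.1]
opening: 0.805
```

Call:
play_rows:
  targets: [0,0,0,0,0,0,1,0,0,0,0,0,0,1,0,0,0,0,0,3,1,0,0,0,0,0,7,1,0,0,0,0,0,11,1]

```text
clock: 7.65
eef_pos: [436.7, 321.6, 137.0]
orientation: [-0.0, 0.668, 0.744, -0.0]
contact_force: [0.5, 0.4, 0.8]
opening: 1.002
```

Call:
play_rows:
  targets: [0,0,0,0,-3,3,1,0,0,0,0,-7,6,1,0,0,0,0,-11.5,9,1,0,0,0,0,-16,9,1,0,0,0,0,-20.5,9,1]

```text
clock: 8.15
eef_pos: [436.9, 114.9, 226.6]
orientation: [0.001, 0.669, 0.744, 0.001]
contact_force: [1.4, -0.6, 0.3]
opening: 0.998
```

```bash
python3 - <<'E'
from h import *
import pickle
a=camera("top");b=camera("side");save(a,"top2");save(b,"s2");pickle.dump((a,b),open("c2.pkl","wb"))
s=sensors.state();print(s["eef_pos"],s["contact_force"])
for c in (a,b):
    for x in blobs(c,(105,150,60),(125,255,255))[:3]:
        print(cv2.boundingRect(x),cv2.minEnclosingCircle(wpts(c,cv2.convexHull(x),15)))
def cr(c,x,y,w,h,s): return cv2.resize(c["color"][y:y+h,x:x+w,::-1],None,fx=s,fy=s,interpolation=cv2.INTER_CUBIC)
cv2.imwrite("pics/crop2.png",np.hstack([cr(a,226,155,60,60,6.6),cr(b,217,185,80,80,4.95)]))
E
```

```text
[437.13514979 111.12401695 226.04181199] [0.02531502 0.4748095  0.09365261]
(323, 172, 28, 28) ((643.619873046875, -150.67626953125), 34.88374710083008)
(122, 251, 30, 22) ((461.2730712890625, 340.5987548828125), 41.78251266479492)
(521, 177, 6, 90) ((548.870361328125, -611.0675048828125), 110.07081604003906)
(268, 341, 53, 47) ((436.5182189941406, 324.58551025390625), 53.244327545166016)
(280, 117, 8, 8) ((777.4650268554688, -525.020263671875), 23.415813446044922)
(283, 191, 10, 7) ((631.703857421875, -167.81956481933594), 17.718076705932617)
```

View pics/crop2.png

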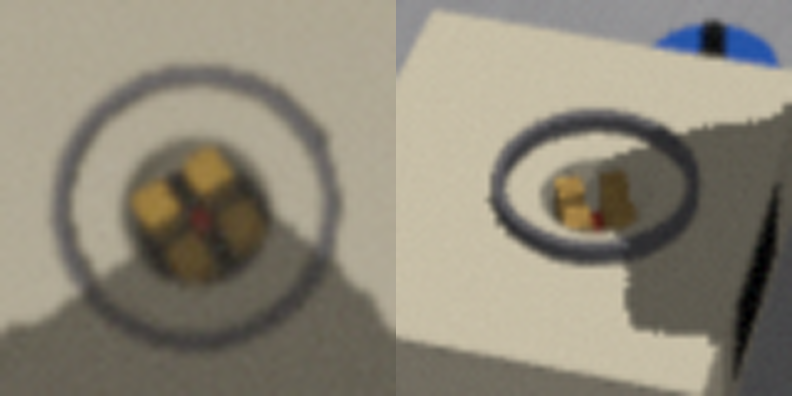

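The crop shows the open well with the cross drive clear: blocks at (157,207), (207,168), (240,225) and (190,258), so the slot yaw is about 33° mod 90. The side view puts the lid on the mat at (436.5,324.6), against a mat centre of (437,322). Next I move towards the rotor and take cleaner measurements.

Call:
play_rows:
  targets: [0,0,0,0,-4.5,0,1,0,0,0,0,-9,0,1,0,0,0,0,-13.5,0,1,0,0,0,0,-18,0,1,0,0,0,0,-22.5,0,1]

```text
clock: 8.75
eef_pos: [436.8, -109.8, 225.9]
orientation: [0.0, 0.668, 0.744, 0.0]
contact_force: [0.8, -0.1, 0.0]
opening: 1.002
```

```bash
python3 - <<'E'
from h import *
import pickle
a0,b0=pickle.load(open("c0.pkl","rb"))
a=camera("top");b=camera("side");save(a,"top3");save(b,"s3");pickle.dump((a,b),open("c3.pkl","wb"))
print(sensors.state()["eef_pos"])
# rotor from start pictures
for n,c,(x,y,w,h) in(("top",a0,(398,245,52,52)),("side",b0,(352,140,42,50))):
    m=np.zeros(c["color"].shape[:2],np.uint8); hsv=cv2.cvtColor(c["color"],cv2.COLOR_RGB2HSV)
    roi=hsv[y:y+h,x:x+w]
    m[y:y+h,x:x+w]=((roi[...,2]>125)&(roi[...,1]<70)).astype(np.uint8)*255
    k=max(cv2.findContours(m,cv2.RETR_EXTERNAL,cv2.CHAIN_APPROX_NONE)[0],key=cv2.contourArea)
    wp=wpts(c,cv2.convexHull(k),52);print(n,"disc",cv2.minEnclosingCircle(wp),cv2.fitEllipse(wp))
    d=np.zeros_like(m);d[y:y+h,x:x+w]=(roi[...,2]<60)*255
    hm=np.zeros_like(m);cv2.fillConvexPoly(hm,cv2.convexHull(k),255)
    nn,_,st,ce=cv2.connectedComponentsWithStats(d&hm)
    for s,q in zip(st[1:],ce[1:]):
        if s[4]>3: print(" mark",s[4],q.round(1),ray(c,*q,52)[:2].round(1))
# drive
for n,c,(x,y,w,h) in(("top2",pickle.load(open("c2.pkl","rb"))[0],(240,170,32,32)),("top3",a,(240,170,32,32)),("side3",b,(240,210,35,30))):
    hsv=cv2.cvtColor(c["color"],cv2.COLOR_RGB2HSV)[y:y+h,x:x+w]
    m=((hsv[...,1]>110)&(hsv[...,0]>10)&(hsv[...,0]<30)&(hsv[...,2]>50)).astype(np.uint8)*255
    m=cv2.resize(m,None,fx=4,fy=4,interpolation=cv2.INTER_CUBIC);m=(m>127).astype(np.uint8)
    nn,_,st,ce=cv2.connectedComponentsWithStats(m)
    for s,q in zip(st[1:],ce[1:]):
        if s[4]>30: print(n,"block",s[4],ray(c,x+(q[0]-1.5)/4,y+(q[1]-1.5)/4,83)[:2].round(1))
    p=cv2.findNonZero(m)
    if p is not None:
        wp=np.array([ray(c,x+(u-1.5)/4,y+(v-1.5)/4,83)[:2] for u,v in p.reshape(-1,2)],np.float32);print(n,cv2.minAreaRect(wp))
def cr(c,x,y,w,h,s): return cv2.resize(c["color"][y:y+h,x:x+w,::-1],None,fx=s,fy=s,interpolation=cv2.INTER_CUBIC)
cv2.imwrite("pics/crop3.png",np.hstack([cr(a,236,165,40,40,10),cr(a,395,240,60,60,6.667)]))
E
```

```text
[ 436.29801723 -113.61767465  225.47992368]
top disc ((434.90679931640625, -343.18817138671875), 42.4626579284668) ((433.7998352050781, -344.6847839355469), (76.80594635009766, 83.17831420898438), 23.486562728881836)
 mark 6 [423.  257.5] [ 463.8 -343.5]
 mark 7 [412.3 271. ] [ 432.9 -316.7]
 mark 7 [426.3 282. ] [ 407.2 -348.1]Traceback (most recent call last):
  File "<stdin>", line 12, in <module>
cv2.error: OpenCV(4.12.0) /io/opencv/modules/imgproc/src/shapedescr.cpp:361: error: (-201:Incorrect size of input array) There should be at least 5 points to fit the ellipse in function 'fitEllipseNoDirect'
```

```bash
python3 - <<'E'
from h import *
import pickle
a,b=pickle.load(open("c3.pkl","rb"))
for n,c,(x,y,w,h) in(("top2",pickle.load(open("c2.pkl","rb"))[0],(240,170,32,32)),("top3",a,(240,170,32,32)),("side3",b,(240,210,35,30))):
    hsv=cv2.cvtColor(cv2.resize(c["color"][y:y+h,x:x+w],None,fx=4,fy=4,interpolation=cv2.INTER_CUBIC),cv2.COLOR_RGB2HSV)
    m=((hsv[...,1]>130)&(hsv[...,0]>12)&(hsv[...,0]<30)&(hsv[...,2]>65)).astype(np.uint8)
    nn,_,st,ce=cv2.connectedComponentsWithStats(m)
    for s,q in zip(st[1:],ce[1:]):
        if s[4]>30: print(n,"block",s[4],ray(c,x+(q[0]-1.5)/4,y+(q[1]-1.5)/4,83)[:2].round(1))
    p=cv2.findNonZero(m)
    if p is not None:
        wp=np.array([ray(c,x+(u-1.5)/4,y+(v-1.5)/4,83)[:2] for u,v in p.reshape(-1,2)],np.float32);print(n,cv2.minAreaRect(wp))
    # collar outer ring (dark grey), top at z=97
for n,c,(x,y,w,h) in(("top3",a,(222,152,68,68)),):
    hsv=cv2.cvtColor(c["color"],cv2.COLOR_RGB2HSV)[y:y+h,x:x+w]
    m=((hsv[...,2]<125)&(hsv[...,1]<60)).astype(np.uint8)
    k=max(cv2.findContours(m,cv2.RETR_EXTERNAL,cv2.CHAIN_APPROX_NONE)[0],key=cv2.contourArea)
    print("collar",cv2.fitEllipse(wpts(c,cv2.convexHull(k)+[x,y],97)))
def cr(c,x,y,w,h,s): return cv2.resize(c["color"][y:y+h,x:x+w,::-1],None,fx=s,fy=s,interpolation=cv2.INTER_CUBIC)
cv2.imwrite("pics/crop3.png",np.hstack([cr(a,222,152,68,68,5.9),cr(b,235,205,44,44,9.1)]))
E
```

```text
top2 block 486 [645.4  42.9]
top2 block 531 [633.9  60.6]
top2 block 68 [616.1  48.4]
top2 ((630.669189453125, 46.218868255615234), (35.4033203125, 34.92546081542969), 32.68314743041992)
top3 block 435 [645.4  43.1]
top3 block 474 [634.4  60.8]
top3 block 558 [628.1  31.7]
top3 block 536 [617.   49.3]
top3 ((630.7874755859375, 45.603004455566406), (35.78070068359375, 35.55229949951172), 32.478050231933594)
side3 block 818 [623.6  43.7]
side3 block 761 [641.8  54.4]
side3 ((633.066162109375, 48.8843994140625), (35.53986358642578, 35.18696594238281), 32.66969680786133)
collar ((631.960205078125, 45.479976654052734), (97.75736999511719, 98.88432312011719), 39.251976013183594)Traceback (most recent call last):
  File "<stdin>", line 20, in <module>
    return _nx.concatenate(arrs, 1, dtype=dtype, casting=casting)
           ~~~~~~~~~~~~~~~^^^^^^^^^^^^^^^^^^^^^^^^^^^^^^^^^^^^^^^
ValueError: all the input array dimensions except for the concatenation axis must match exactly, but along dimension 0, the array at index 0 has size 401 and the array at index 1 has size 400
```

Call:
play_rows:
  targets: [0,0,-0.3,0,-4.5,0,1,0,0,-0.6,0,-9,0,1,0,0,-0.9,0,-13.5,0,1,0,0,-1.2,0,-18.5,0,1,0,0,-1.2,0,-23.2,0,1]

```text
clock: 9.35
eef_pos: [436.8, -342.0, 225.8]
orientation: [0.0, 0.676, 0.737, 0.0]
contact_force: [0.5, 0.2, -0.0]
opening: 1.0
```

The drive is at (631.3, 46.3), yaw 32.6° (top and side views agree). The rotor is at (435.5, -345.8) with its thickness axis at 5°. I'm descending to grip.

Call:
play_rows:
  targets: [0,0,0,-0.08,0,-4,1,0,0,0,-0.08,0,-8,1,0,0,0,-0.08,0,-12,1,0,0,0,-0.08,0,-15,1,0,0,0,-0.08,0,-16.5,1]

```text
clock: 9.85
eef_pos: [435.8, -339.1, 58.2]
orientation: [-0.001, 0.676, 0.737, -0.0]
contact_force: [0.1, -0.9, 0.9]
opening: 0.999
```

Call:
play_rows:
  targets: [0,0,0,0,0,0,0.05,0,0,0,0,0,0,0.05,0,0,0,0,0,0,0.05,0,0,0,0,0,0,0.05,0,0,0,0,0,0,0.05]

```text
clock: 10.35
eef_pos: [436.4, -340.3, 61.4]
orientation: [0.0, 0.676, 0.737, -0.0]
contact_force: [-2.2, -0.1, 1.6]
opening: 0.139
```

Call:
play_rows:
  targets: [0,0,0,0,0,0,0.0,0,0,0,0,0,0,0.0,0,0,0,0,0,0,0.0,0,0,0,0,0,0,0.0,0,0,0,0,0,0,0.0]
  squeeze: 90

```text
clock: 10.85
eef_pos: [436.3, -340.4, 61.3]
orientation: [0.0, 0.676, 0.737, -0.0]
contact_force: [-1.5, -0.2, 7.6]
opening: 0.125
```

```bash
python3 - <<'E'
from h import *
a=camera("top");b=camera("side")
def cr(c,x,y,w,h,s): return cv2.resize(c["color"][y:y+h,x:x+w,::-1],(400,400),interpolation=cv2.INTER_CUBIC)
cv2.imwrite("pics/crop3.png",np.hstack([cr(a,385,230,80,80,5),cr(b,323,100,100,100,4)]))
s=sensors.state();print(s["eef_pos"],s["contact_force"],s["opening"])
E
```

```text
[ 436.32047294 -340.35854214   61.36039142] [-1.58739954  0.15464009  7.7713491 ] 0.12778172511737648
```

View pics/crop3.png

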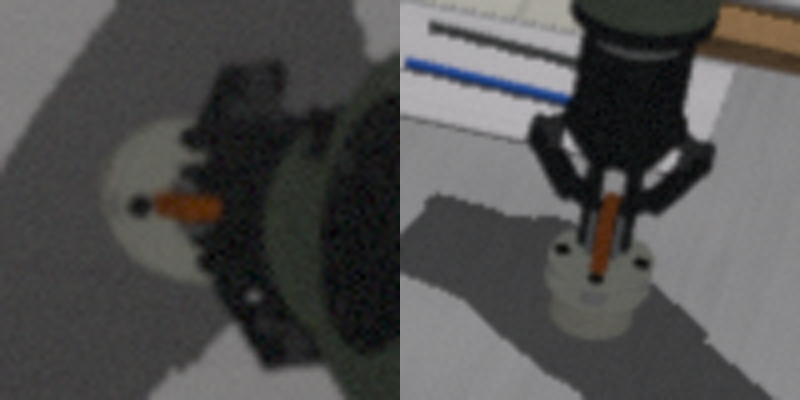

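The picture shows the fin gripped squarely with the rotor upright on the ring. The TCP sits about 5 mm off-centre along the fin, so I regrip centred.

Call:
play_rows:
  targets: [0,0,0,0,0,0,0.5,0,0,0,0,0,0,0.5,0,0,0,0,-0.3,0,0.5,0,0,0,0,-0.5,0,0.5,0,0,0,0,-0.5,0,0.5]

```text
clock: 11.45
eef_pos: [436.1, -345.6, 60.7]
orientation: [-0.0, 0.676, 0.737, -0.0]
contact_force: [0.7, -0.2, -0.1]
opening: 0.503
```

Call:
play_rows:
  targets: [0,0,0,0,0,0,0.0,0,0,0,0,0,0,0.0,0,0,0,0,0,0,0.0,0,0,0,0,0,0,0.0,0,0,0,0,0,0,0.0]

```text
clock: 11.95
eef_pos: [436.3, -345.1, 60.8]
orientation: [0.0, 0.676, 0.737, 0.0]
contact_force: [0.1, 0.7, 1.2]
opening: 0.125
```

Call:
play_rows:
  targets: [0,0,0,0,0,1,0,0,0,0,0,0,3,0,0,0,0,0,0,6,0,0,0,0,0,0,10,0,0,0,0,0,0,13,0]

```text
clock: 12.45
eef_pos: [436.2, -345.1, 193.5]
orientation: [0.001, 0.676, 0.737, 0.0]
contact_force: [0.9, -0.0, -1.4]
opening: 0.13
```

Call:
play_rows:
  targets: [0,0,1.4,1,2,0,0,0,0,4,2.8,5.6,0,0,0,0,7,5,10,0,0,0,0,10,7.4,14.8,0,0,0,0,13.8,9.8,19.6,0,0]

```text
clock: 12.95
eef_pos: [531.4, -153.9, 191.5]
orientation: [0.0, 0.582, 0.813, -0.0]
contact_force: [1.4, -1.0, 0.2]
opening: 0.132
```

Call:
play_rows:
  targets: [0,0,3.5,2.3,4.6,0,0,0,0,7,4.6,9.2,0,0,0,0,10.5,7,14,0,0,0,0,13.8,9,18,0,0,0,0,13.8,9.7,19.5,0,0]

```text
clock: 13.45
eef_pos: [628.5, 44.7, 191.2]
orientation: [-0.001, 0.478, 0.878, 0.001]
contact_force: [0.1, -0.2, -0.6]
opening: 0.123
```

Call:
play_rows:
  targets: [0,0,0,0,0,-1,0,0,0,0,0,0,-2,0,0,0,0,0,0,-2,0]

```text
clock: 13.75
eef_pos: [627.1, 37.9, 169.5]
orientation: [-0.001, 0.482, 0.876, -0.001]
contact_force: [-0.0, 0.6, -1.0]
opening: 0.126
```

```bash
python3 - <<'E'
from h import *
a=camera("top");b=camera("side");save(a,"top4");save(b,"s4")
s=sensors.state();print(s["eef_pos"],s["orientation"],s["contact_force"],s["opening"])
def cr(c,x,y,w,h): return cv2.resize(c["color"][y:y+h,x:x+w,::-1],(400,400),interpolation=cv2.INTER_CUBIC)
X=s["eef_pos"]
print(proj(b,[X[0],X[1],X[2]-28]),proj(b,[X[0],X[1],X[2]-9]))
cv2.imwrite("pics/crop4.png",np.hstack([cr(a,206,135,100,100),cr(b,207,150,100,100)]))
E
```

```text
[627.71906153  38.16898962 170.87577298] [-1.28151134e-04  4.81623578e-01  8.76378128e-01 -2.98960800e-04] [-0.45310693  0.01259706 -1.38582528] 0.12685472775376508
[260.24449106 203.95246308] [260.21621171 197.63942721]
```

View pics/crop4.png

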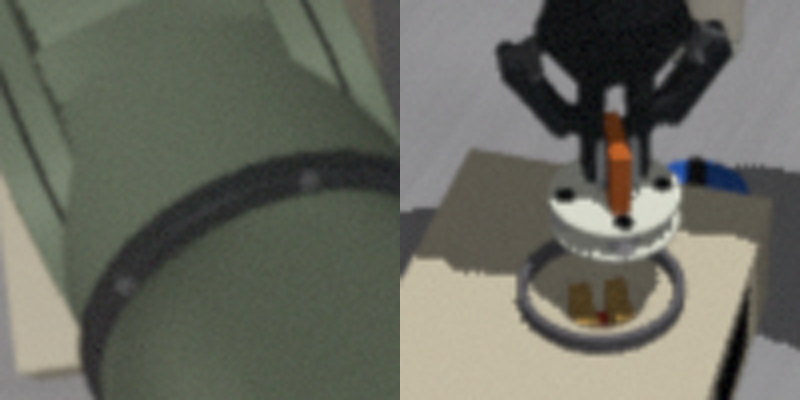

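In the side crop the disc marks at (565,195) and (663,184) have their midpoint at full-image pixel (260.5,197.4). That matches the predicted disc centre (260.2,197.6), so the rotor is centred in the grip. Now I correct x and y over the well.

Call:
play_rows:
  targets: [0,0,0.2,0.36,0.81,0,0,0,0,0.2,0.36,0.81,-1,0,0,0,0.2,0.36,0.81,-2,0,0,0,0.2,0.36,0.81,-2.6,0,0,0,0.2,0.36,0.81,-2.6,0]

```text
clock: 14.35
eef_pos: [631.0, 47.1, 143.5]
orientation: [-0.001, 0.479, 0.878, -0.001]
contact_force: [-0.8, -0.7, -1.2]
opening: 0.127
```

Call:
play_rows:
  targets: [0,0,0,0,0,0,0,0,0,0,0,0,0,0,0,0,0,0,0,0,0]

```text
clock: 14.65
eef_pos: [631.7, 47.3, 145.1]
orientation: [0.0, 0.48, 0.878, 0.0]
contact_force: [0.9, -0.2, -1.4]
opening: 0.125
```

Call:
play_rows:
  targets: [0,0,0,-0.03,-0.09,-0.4,0,0,0,0,-0.03,-0.09,-0.8,0,0,0,0,-0.03,-0.09,-1.1,0,0,0,0,-0.03,-0.09,-1.4,0,0,0,0,-0.03,-0.09,-1.4,0]

```text
clock: 15.15
eef_pos: [631.1, 46.5, 130.3]
orientation: [-0.0, 0.479, 0.878, -0.0]
contact_force: [0.3, 0.4, -1.6]
opening: 0.127
```

It has gone 5 mm past the block tops with no force, so it is meshed. Continuing down.

Call:
play_rows:
  targets: [0,0,0,0,0,-0.3,0,0,0,0,0,0,-0.6,0,0,0,0,0,0,-0.8,0,0,0,0,0,0,-1.0,0,0,0,0,0,0,-1.0,0]

```text
clock: 15.65
eef_pos: [631.3, 46.5, 120.8]
orientation: [0.0, 0.48, 0.878, 0.0]
contact_force: [0.2, -0.2, 4.4]
opening: 0.126
```

Call:
play_rows:
  targets: [0,0,0,0,0,-0.1,0,0,0,0,0,0,-0.2,0,0,0,0,0,0,-0.3,0,0,0,0,0,0,-0.4,0,0,0,0,0,0,-0.4,0]

```text
clock: 16.15
eef_pos: [631.4, 46.5, 116.9]
orientation: [0.0, 0.48, 0.878, 0.0]
contact_force: [0.1, 0.9, 6.5]
opening: 0.128
```

Call:
play_rows:
  targets: [0,0,0,0,0,-0.05,0,0,0,0,0,0,-0.1,0,0,0,0,0,0,-0.15,0,0,0,0,0,0,-0.2,0,0,0,0,0,0,-0.2,0]

```text
clock: 16.65
eef_pos: [631.5, 46.6, 115.8]
orientation: [0.0, 0.48, 0.878, 0.0]
contact_force: [-2.7, -0.8, 18.8]
opening: 0.124
```

Call:
play_rows:
  targets: [0,0,0,0,0,-0.05,0,0,0,0,0,0,-0.05,0,0,0,0,0,0,-0.05,0,0,0,0,0,0,-0.05,0,0,0,0,0,0,-0.05,0]

```text
clock: 17.15
eef_pos: [631.5, 46.6, 115.8]
orientation: [0.001, 0.48, 0.878, 0.0]
contact_force: [-6.0, -1.5, 26.4]
opening: 0.123
```

```bash
python3 - <<'E'
from h import *
a=camera("top");b=camera("side");save(b,"s5")
s=sensors.state();print(s["eef_pos"],s["orientation"],s["contact_force"],s["torque"],s["opening"])
for x in blobs(b,(105,150,60),(125,255,255))[:1]: print(cv2.minEnclosingCircle(wpts(b,cv2.convexHull(x),15)))
X=s["eef_pos"];print(proj(b,[631.3,46.3,107]))
def cr(c,x,y,w,h): return cv2.resize(c["color"][y:y+h,x:x+w,::-1],(400,400),interpolation=cv2.INTER_CUBIC)
cv2.imwrite("pics/crop5.png",np.hstack([cv2.resize(b["color"][:,:,::-1],(400,300))[:300], cr(b,207,160,100,100)[50:350]]))
E
```

```text
[631.576862    46.58461382 115.79226208] [6.56122680e-04 4.79524901e-01 8.77527967e-01 3.25536980e-04] [-5.550399   -1.75477154 27.55582961] [-0.31819957  1.55131838  0.02862603] 0.13075750753873136
((436.5068359375, 324.6893005371094), 53.33824157714844)
[257.5676376  217.26841296]
```

View pics/crop5.png

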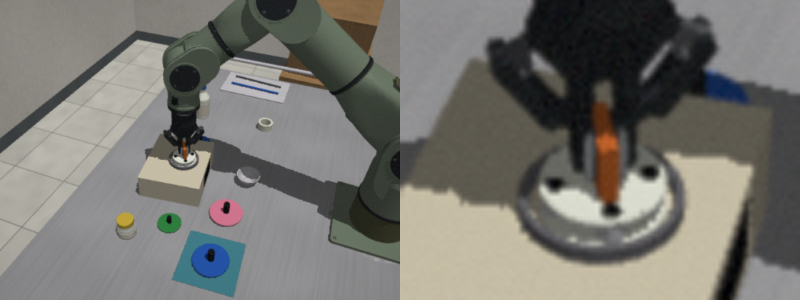

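The rotor is seated inside the collar, its height no longer changes as the push rises, and everything else stands in place. I'm handing it in.

```bash
python3 -c "
from h import *
robot.job_done();s=sensors.state();print(s['clock'],s['eef_pos'],s['contact_force'])"
```

```text
the job is handed in; nothing more can be done
the job is handed in; nothing more can be done
```

The job is handed in, at about 17 s of the 72 s allowed. The dust cover is on the teal mat and the rotor is meshed, home and still being pressed by the gripper. No verdict is reported, and no state reading came back after the hand-in.

- **Dust cover:** it lies right side up on the mat and let go, at (436.5, 324.7) mm. The mat centre is (437, 322), so it is about 3 mm off.
- **Rotor:** I gripped it, found the grip about 5 mm off-centre, and regripped it centred. I then turned it about 27.6° to the drive's measured yaw of 32.6°, and it slid into mesh without resistance.
- **Seating:** the tool stopped at the calculated home height (115.8 mm), about 0.4 mm from the estimated well axis. It did not sink further as the push rose from 19 to about 27 N. That leaves an estimated 18 N or more on the pump after the 9 N spring.
- **Other objects:** in the last side picture the jar and bowl looked undisturbed and upright. The bottle was partly hidden behind the gripper. I judged these by eye and did not measure them.

No check failed. The side view put the drive about 3 mm from where the top view did; I relied mainly on the top view, and the stem went in cleanly.

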